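# Shut the chaff gate and draw out the chaff tray

## Task

Get the roaster's chaff station ready for emptying: first push the slide gate on its deck fully shut by its upright tab. Then hook a fingertip behind the lip of the chaff tray (the tray with the full-width lip) and draw it all the way out to its stop, without pinching the lip or lifting the tray. Leave the sample tray with the narrow lip, and everything standing or lying about, where it is.

Things in the scene. Friction and masses are not known exactly. Their poses are not given: they have to be found in the camera images.
- roaster: fixed black chaff station of a roaster, 232 mm wide (its x), 360 deep (its y), 70 high, with two open bays in its front, a tray in each. Origin at table height below the middle of the front face; its -y axis points out of the front, the way the trays come out (to the robot's right), z up. On top, from 135 mm behind the front face, a hood 160 mm wide, 160 high, and behind 195 mm a cyclone with its funnel 460 high
- gate (a joint): how far the slide gate is open, m: 0 = fully shut (pushed in against its stop), 0.05 = fully open; it slides level, straight along the station's y axis, with about 2 N of friction, and stays where it is left
- gate_tab (a point): middle of the width of the outer (front, -y) face of the gate's upright steel tab, 105 mm above the table; the tab is 60 mm wide, 4 thick and reaches from 80 to 118 mm above the table. When shut this face is 70 mm behind the station's front face and 65 mm in front of the hood; when open, farther forward by the joint value. Two guide bars lie beside the gate's blade, 84 mm high
- chaff_tray (a joint): how far the chaff tray is drawn out, m: 0 = fully in, 0.11 = fully out against its stop; it slides straight along the station's -y axis with about 2.5 N of friction and stays where it is left
- chaff_tray_lift (a joint): how far the chaff tray is raised off its runners, m: 0 = resting on them; it should stay there
- chaff_lip (a point): middle of the top edge of the chaff tray's lip, on its inner face (towards the station), 50 mm above the table. The lip is an upright plate at the tray's front end, 6 mm thick and as wide as the tray (94 mm). With the tray fully in, its inner face is 60 mm in front of the station's front face: a fingertip goes down into this gap. The tray may be in either bay
- chaff_lip_back: inner half (3 mm) of the chaff tray's lip plate, to be pulled from behind; origin at table height below the middle of the lip's inner face, axes as the station's. The tray is open aluminium, 94 mm wide and 200 long; its inner floor is 9 mm above the table, its 3 mm side walls reach 36 mm above the table
- chaff_lip_front: outer half (3 mm) of the chaff tray's lip plate, the face turned away from the station; same origin
- sample_lip (a point): middle of the top edge of the inner face of the sample tray's lip, 50 mm above the table. The sample tray is like the chaff tray and sits in the other bay (bay centres 55 mm either side of the station's middle), but its lip is only a 36 mm wide tongue in the middle of its front. It should stay as it is
- tin: small round brass-coloured tin, 40 mm across, 50 mm tall, standing on the deck of the chaff station beside the gate; origin at the centre of its underside. Leave alone
- mug: white mug, 80 mm across, 85 mm tall, on the table beyond the trays (+x side); origin at the centre of its underside. Leave alone
- bowl: white tasting bowl, 100 mm across, 55 mm tall, on the table in front of the trays, over 210 mm from the station's front face; origin at the centre of its underside. Leave alone
- jar: amber glass jar with steel lid, 76 mm across, 120 mm tall; origin at the centre of its underside. Leave alone
- canister: red tin canister, 84 mm across, 110 mm tall; origin at the centre of its underside. Leave alone
- brush: hand brush lying on the table; origin under the middle of it. Leave alone
- spoon: spoon lying on the table; origin under the middle of it. Leave alone

How it is judged:
On the way, in this order (a step that is already met when the one before it is completed fails the run):
1. the gate is shut (value of joint gate below 0.006 m and value of joint chaff_tray below 0.04 m), for 0.2 s.
2. the chaff tray is drawn out to its stop, gate still shut (value of joint chaff_tray above 0.1 m and value of joint gate below 0.008 m), for 0.2 s.
At the end, for the whole second after the job is handed in: the gate is shut to within 8 mm (6 mm when first shut), the chaff tray stands at rest on its runners within 10 mm of its outer stop, the sample tray is within 12 mm and every bystander within 30 mm of where it began (all of step 2 and value of joint chaff_tray_lift below 0.004 m and velocity of joint chaff_tray between -0.01 and 0.01 m/s and distance of sample_lip from where it was at the start of the episode below 0.012 m and distance of each of tin, mug, bowl, jar, canister, brush, spoon from where it was at the start of the episode below 0.03 m); the robot touches nothing.
It fails at once if the chaff tray is drawn out while the gate is still open (tray past 40 mm with the gate more than 8 mm open) (value of joint chaff_tray above 0.04 m and value of joint gate above 0.008 m).
It fails at once if the chaff tray is lifted more than 8 mm off its runners (value of joint chaff_tray_lift above 0.008 m).
It fails at once if the lip of the chaff tray is pinched, both of its faces pressed by the fingers at once (contact force between the fingers and chaff_lip_back above 1.5 N and contact force between the fingers and chaff_lip_front above 1.5 N).
It fails at once if the sample tray is moved more than 12 mm (distance of sample_lip from where it was at the start of the episode above 0.012 m).
It fails at once if a bystander is moved more than 30 mm, lifted or tipped over (distance of any of tin, mug, bowl, jar, canister, brush, spoon from where it was at the start of the episode above 0.03 m or angle between any of tin, mug, bowl, jar, canister's own z axis and vertical above 0.5 rad).
It also fails if it takes over 42 s, if anything falls off the work surface, if the arm or the gripper's body presses on something with over 40 N, if the wrist force passes 120 N, or if a joint passes its speed limit or range.

## Robot

A 6-joint arm with a two-finger parallel gripper is mounted at the origin on the work surface. World frame = base frame: x ahead of the robot, y to its left, z up, the work surface at z = 0. Lengths are in m, angles in rad, forces in N, time in s.
With the tool pointing down it reaches from about 0.3 to 0.775 m from the base axis. Payload 14.6 kg.
Tool frame: the origin (TCP) lies on the centre line of the jaws, within the pads' length; the fingertips stand 11 mm ahead of it and the grasp point (between the pads) lies 8 mm behind it; y points along the fingers, x is the direction in which the jaws open and shut, and the axes are right-handed (so a half turn about y gives the same grasp; the last joint's range is limited). The gripper opens to 94 mm and grips with 3 to 60 N. Pads are 16 mm wide; open, the fingers measure 119 mm over their backs; the gripper's body (75 mm by 177 mm) begins 78 mm behind the grasp point.
Start: joints at [1.098, 0.3, 1.521, -0, 1.321, -0.067], TCP at [0.217, 0.505, 0.191] pointing down, gripper open.
Joint ranges: [-3.03, 3.03], [-0.79, 2.21], [0.23, 2.52], [-1.04, 4.18], [0, 3.07], [-2.55, 2.55]. Speed limits (rad/s): [2.22, 2.22, 2.57, 3.14, 3.14, 3.14].

## Interface

Orientations are given as [roll, pitch, yaw] about the fixed x, y, z axes, in that order (R = Rz(yaw) Ry(pitch) Rx(roll)).
In Python, from station import ctrl, imaging gives the robot as it stands. The module is installed in compiled form; this text tells all that it offers.
- The arm moves only by the tool apply_moves, never from a script. Its argument "deltas" is a list of rows, each an object with "dp": the shift along the tool's x, y, z in m, a list of three; "roll": the turn about the tool's y in rad; "grip": the closure, from -1 (fully open) to 1 (shut). In form: [{"dp": [tx, ty, tz], "roll": roll, "grip": grip}, ...]. A call has 1 to 10 rows; each row shifts and turns the commanded pose from where the row before left it, along the tool's axes as they then stand; what a row does not reach is not made up. A row lasts 1/8 s, in which the tool goes at most 62.5 mm and 10.7 degrees, less where a joint would pass 70% of its speed; a pose out of reach is approached as far as the arm can. A call with a gripper value outside its range is refused whole. The fingers move at their own pace and stop on an object; "newtons" is the grip in N (left out, the last holds). Time passes only in rows, so rows that do not move let the fingers close. It gives the time, the measured TCP pose, the force and the opening at its end, in the units of the state.
- ctrl.get_obs(): the state, without advancing time (a new reading comes with each control period).
- imaging.camera(name): name is "scene" or "top" or "wrist"; returns the picture (400x640x3 uint8, blue, green, red); there is no depth.
- imaging.camera_info(name): a dict with "K" (3x3 intrinsics, pixels), "world_from_camera" (4x4, takes a point from camera to world coordinates). Camera axes: x right, y down, z forward; pixel columns grow to the right and rows downward; lengths in m; the calibration is good to about 2 mm. The wrist camera is an equidistant fisheye: a pixel r from the principal point sees the ray r / f radians off the axis. A picture is of the moment at which its call begins: read the wrist's pose just before it. camera_info takes no time and is no camera call; for the wrist camera it gives the pose at the moment of the call.
- ctrl.hand_in(): hands the job in, once; it reports no verdict.
The state is a dict: "time_s": time; "qpos": joint angles; "joint_vel": joint speeds; "tau": joint torques, N m; "ee_pos": TCP position; "eef_rot": TCP orientation; "force": force on the tool from outside, world axes, zero at the start; "moment": the same for the moment, N m; "grip_width": finger opening in m.
Only numpy, scipy, OpenCV 4.12 (cv2) and the standard library are available. Lean on these libraries where they do the work, as an engineer would, in place of code of your own. Each camera call takes 0.05 s, during which the arm holds its last target. There are 200 camera calls.

## Working session

There is one attempt and no reset: what is moved stays moved. The work goes in short steps, Python scripts to look and compute and a tool call to move; the robot and the scene stay as the last step left them, time stands still between calls to the robot, and variables do not carry over. Pictures are saved under pics/ and viewed, about 8 in all and at most 12, crops included, and the job is handed in when it is done.

Besides the shell and the picture viewer there is one more tool, called after ">>>" as name([rows], argument=value, ...), one row to a line, values as JSON. apply_moves: Moves the arm, as the interface text tells. Its arguments: {"type":"object","properties":{"deltas":{"type":"array"},"newtons":{"type":"number"}},"required":["deltas"]}

```bash
mkdir -p pics; python3 - <<'E'
from station import ctrl, imaging
import cv2,numpy as np
np.set_printoptions(precision=4,suppress=True)
print(ctrl.get_obs())
for n in ["scene","top","wrist"]:
    i=imaging.camera_info(n);print(n,i["K"],i["world_from_camera"])
    cv2.imwrite(f"pics/{n}0.png",imaging.camera(n))
E
```

```text
{'time_s': 0.0, 'qpos': array([ 1.0984,  0.3005,  1.5216,  0.    ,  1.3207, -0.0666]), 'joint_vel': array([ 0.0002, -0.0001,  0.0018, -0.0008,  0.0015,  0.0022]), 'tau': array([  0.0002, -53.1812, -35.2723,   0.0708,   0.0246,  -0.0001]), 'ee_pos': array([0.217 , 0.5051, 0.1904]), 'eef_rot': array([-1.5707,  0.0012,  1.165 ]), 'force': array([-0.1899, -0.6909, -0.7936]), 'moment': array([-0.0123, -0.0913, -0.0299]), 'grip_width': 0.09405773152142399}
scene [[379.442    0.     322.8442]
 [  0.     379.442  194.8768]
 [  0.       0.       1.    ]] [[-0.1327  0.7233 -0.6777  1.2604]
 [ 0.991   0.0836 -0.1048  0.0853]
 [-0.0191 -0.6855 -0.7278  0.7746]
 [ 0.      0.      0.      1.    ]]
top [[465.2972   0.     322.9816]
 [  0.     465.2972 197.9908]
 [  0.       0.       1.    ]] [[-0.0217 -0.9931  0.1151  0.471 ]
 [-0.9998  0.0217 -0.0009 -0.0173]
 [-0.0016 -0.1151 -0.9934  1.3394]
 [ 0.      0.      0.      1.    ]]
wrist [[309.7069   0.     318.5725]
 [  0.     309.7069 195.2672]
 [  0.       0.       1.    ]] [[ 0.3947  0.8871  0.2395  0.1481]
 [ 0.9188 -0.3809 -0.1033  0.5348]
 [-0.0004  0.2608 -0.9654  0.3849]
 [ 0.      0.      0.      1.    ]]
```

View pics/top0.png

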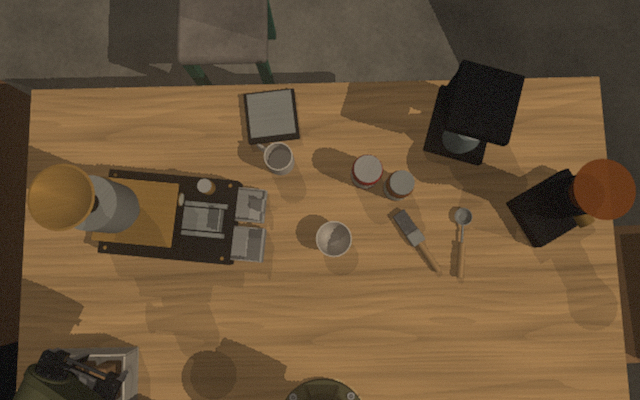

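View pics/scene0.png

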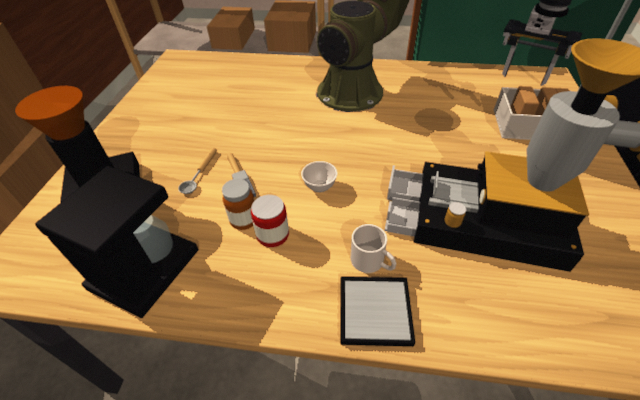

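```bash
python3 - <<'E'
import cv2,numpy as np
a=cv2.imread("pics/top0.png")[160:275,150:290]
b=cv2.imread("pics/scene0.png")[150:255,375:505]
f=lambda c:cv2.convertScaleAbs(cv2.resize(c,None,fx=5,fy=5,interpolation=cv2.INTER_CUBIC),alpha=1.3)
cv2.imwrite("pics/tc.png",f(a));cv2.imwrite("pics/sc.png",f(b))
E
```

```text
(no output)
```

View pics/tc.png

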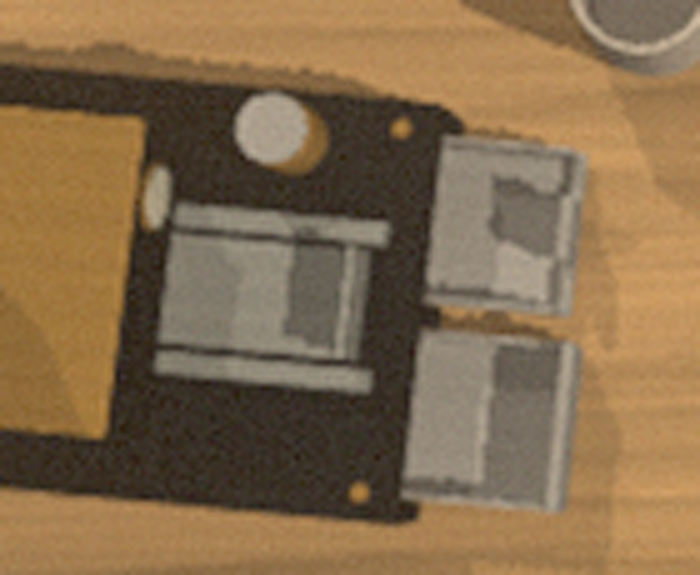

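View pics/sc.png

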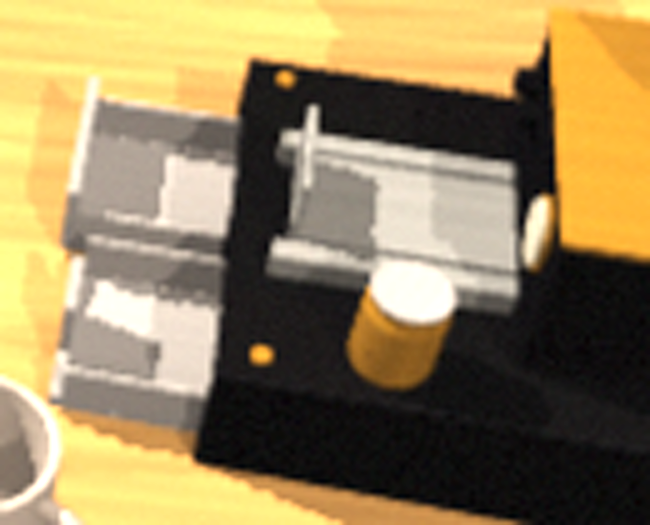

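```bash
cat > h.py <<'E'
import numpy as np
from station import imaging
np.set_printoptions(precision=4,suppress=True)
def ray(n,px,info=None):
    i=info or imaging.camera_info(n);K=i["K"];T=i["world_from_camera"]
    a=np.array([(px[0]-K[0,2])/K[0,0],(px[1]-K[1,2])/K[1,1]])
    if n=="wrist":
        r=np.hypot(*a);d=np.array([*(a/r*np.sin(r)),np.cos(r)])
    else: d=np.array([*a,1.])
    d=T[:3,:3]@d
    return T[:3,3],d/np.linalg.norm(d)
def atz(n,px,z,info=None):
    o,d=ray(n,px,info);return o+d*(z-o[2])/d[2]
def tri(*rs):
    A=sum(np.eye(3)-np.outer(d,d) for o,d in rs);b=sum((np.eye(3)-np.outer(d,d))@o for o,d in rs)
    return np.linalg.solve(A,b)
E
python3 - <<'E'
from h import *
t=lambda c:((c[0]+.5)/5-.5+150,(c[1]+.5)/5-.5+160)
s=lambda c:((c[0]+.5)/5-.5+375,(c[1]+.5)/5-.5+150)
for n,a,b in [("screwN",(358,491),(285,77)),("screwF",(401,128),(262,354)),("tin top",(270,129),(412,288))]:
    print(n,tri(ray("top",t(a)),ray("scene",s(b))),atz("top",t(a),.07))
for n,c,z in [("lipN in",(549,506),.05),("lipF in",(563,342),.05),("tab N in",(341,358),.118),("tab F in",(348,246),.118),("front N",(413,520),.07),("hood N",(108,437),.23),("hood F",(146,118),.23)]:
    print(n,atz("top",t(c),z))
for n,c,z in [("lip N",(95,80),.05),("tabN top",(313,105),.118),("tin bottom",(390,375),.07)]: print(n,atz("scene",s(c),z))
E
```

```text
screwN [0.4612 0.2621 0.0715] [0.4611 0.2605 0.07  ]
screwF [0.6592 0.2395 0.0702] [0.6591 0.2375 0.07  ]
tin top [0.6531 0.2988 0.1186] [0.6602 0.3097 0.07  ]
lipN in [0.4505 0.1599 0.05  ]
lipF in [0.5404 0.1516 0.05  ]
tab N in [0.5309 0.2592 0.118 ]
tab F in [0.5898 0.2558 0.118 ]
front N [0.4449 0.2307 0.07  ]
hood N [0.4904 0.3442 0.23  ]
hood F [0.643  0.3284 0.23  ]
lip N [0.4507 0.1638 0.05  ]
tabN top [0.5332 0.2648 0.118 ]
tin bottom [0.6646 0.3004 0.07  ]
```

>>> apply_moves([
  {"dp": [0, 0, 0], "roll": 0.16, "grip": 1},
  {"dp": [0, 0, 0], "roll": 0.16, "grip": 1},
  {"dp": [0, 0, 0], "roll": 0.16, "grip": 1},
  {"dp": [0, 0, 0], "roll": 0.16, "grip": 1},
  {"dp": [0, 0, 0], "roll": 0.16, "grip": 1},
  {"dp": [0, 0, 0], "roll": 0.16, "grip": 1},
  {"dp": [0, 0, 0], "roll": 0.16, "grip": 1},
  {"dp": [0, 0, 0], "roll": 0.16, "grip": 1},
  {"dp": [0, 0, 0], "roll": 0, "grip": 1},
], newtons=10)

```text
time_s: 1.27
ee_pos: [0.2171, 0.5052, 0.1907]
eef_rot: [-1.571, 0.0, -0.114]
force: [-0.6, -0.6, 0.2]
grip_width: 0.0074
```

>>> apply_moves([
  {"dp": [0.02, 0, -0.05], "roll": 0, "grip": 1},
  {"dp": [0.02, 0, -0.05], "roll": 0, "grip": 1},
  {"dp": [0.02, 0, -0.05], "roll": 0, "grip": 1},
  {"dp": [0.02, 0, -0.05], "roll": 0, "grip": 1},
  {"dp": [0.02, 0, -0.05], "roll": 0, "grip": 1},
  {"dp": [0.01, 0, -0.02], "roll": 0, "grip": 1},
  {"dp": [0, 0, 0], "roll": 0, "grip": 1},
])

```text
time_s: 2.15
ee_pos: [0.2958, 0.2237, 0.1911]
eef_rot: [-1.57, -0.0, -0.114]
force: [1.0, 0.3, -0.1]
grip_width: 0.0005
```

>>> apply_moves([
  {"dp": [0.05, 0, 0.004], "roll": 0, "grip": 1},
  {"dp": [0.05, 0, 0.004], "roll": 0, "grip": 1},
  {"dp": [0.05, 0, 0.004], "roll": 0, "grip": 1},
  {"dp": [0.05, 0, 0.004], "roll": 0, "grip": 1},
  {"dp": [0.05, 0, 0.004], "roll": 0, "grip": 1},
  {"dp": [0.009, 0, 0], "roll": 0, "grip": 1},
  {"dp": [0, 0, 0], "roll": 0, "grip": 1},
])

```text
time_s: 3.02
ee_pos: [0.5545, 0.2155, 0.1902]
eef_rot: [-1.571, 0.001, -0.113]
force: [-1.5, 0.1, 0.2]
grip_width: 0.0003
```

```bash
python3 - <<'E'
from h import *
import cv2,pickle
i=imaging.camera_info("wrist");im=imaging.camera("wrist")
pickle.dump(i,open("w1.pkl","wb"));cv2.imwrite("pics/w1.png",im);print(i["world_from_camera"])
E
```

```text
[[ 0.9936 -0.1089 -0.0299  0.5637]
 [-0.1129 -0.9594 -0.2586  0.2903]
 [-0.0006  0.2604 -0.9655  0.3846]
 [ 0.      0.      0.      1.    ]]
```

View pics/w1.png

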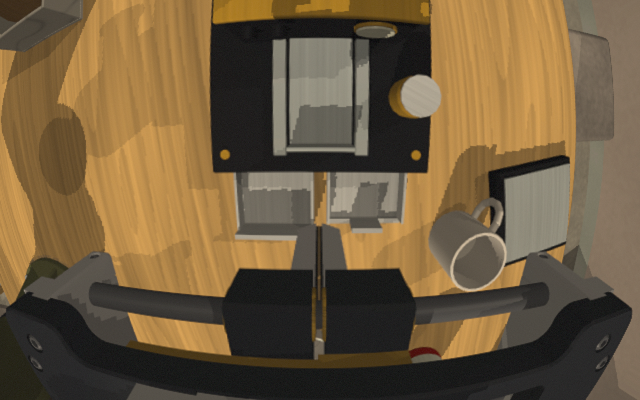

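```bash
python3 - <<'E'
from h import *
import cv2,pickle
i=pickle.load(open("w1.pkl","rb"))
for n,p,z in [("tabL",(289,153),.118),("tabR",(355,153),.118),("screwN",(224.5,155),.07),("screwF",(416,155),.07),("frontN",(213,172),.07),("frontF",(428,172),.07),("lipL",(236,235),.05),("hoodN",(213,22),.16),("hoodF",(431,24),.16)]:
    q=atz("wrist",p,z,i);print(n,q,"st",q[0]*.994-q[1]*.11,q[0]*.11+q[1]*.994)
im=cv2.imread("pics/w1.png")[130:250,200:360]
cv2.imwrite("pics/w1c.png",cv2.resize(im,None,fx=5,fy=5,interpolation=cv2.INTER_CUBIC))
E
```

```text
tabL [0.5343 0.2595 0.118 ] st 0.5025047523447467 0.3167539703850992
tabR [0.5912 0.2531 0.118 ] st 0.5598200562495853 0.3166486367840467
screwN [0.4604 0.2609 0.07  ] st 0.4289676754037652 0.30998367440163765
screwF [0.6612 0.2382 0.07  ] st 0.6310014729677904 0.30950668046557755
frontN [0.4442 0.2446 0.07  ] st 0.41462166933094335 0.2919615465561412
frontF [0.674  0.2186 0.07  ] st 0.6459554237333726 0.29138605199349116
lipL [0.4497 0.1629 0.05  ] st 0.4290908996912467 0.21142894015219352
hoodN [0.4934 0.3725 0.16  ] st 0.44947137707274326 0.42458624036259607
hoodF [0.6558 0.3531 0.16  ] st 0.6130297283239586 0.42315295471815084
```

View pics/w1c.png

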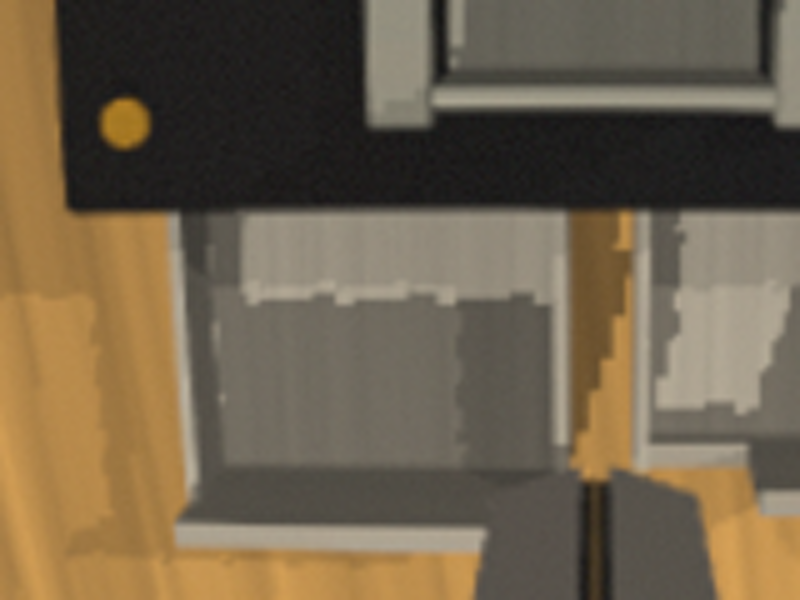

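>>> apply_moves([
  {"dp": [0, 0.04, 0], "roll": 0, "grip": 1},
  {"dp": [0, 0.03, 0], "roll": 0, "grip": 1},
  {"dp": [0, 0.016, 0], "roll": 0, "grip": 1},
  {"dp": [0, 0, 0], "roll": 0, "grip": 1},
  {"dp": [0, 0, 0.015], "roll": 0, "grip": 1},
  {"dp": [0, 0, 0.015], "roll": 0, "grip": 1},
  {"dp": [0, 0, 0.01], "roll": 0, "grip": 1},
  {"dp": [0, 0, 0.01], "roll": 0, "grip": 1},
])

```text
time_s: 4.08
ee_pos: [0.5608, 0.2652, 0.1051]
eef_rot: [-1.571, -0.0, -0.115]
force: [0.8, -0.0, 0.7]
grip_width: 0.0006
```

>>> apply_moves([
  {"dp": [0, 0, 0.006], "roll": 0, "grip": 1},
  {"dp": [0, 0, 0.006], "roll": 0, "grip": 1},
  {"dp": [0, 0, 0.005], "roll": 0, "grip": 1},
  {"dp": [0, 0, 0], "roll": 0, "grip": 1},
])

```text
time_s: 4.58
ee_pos: [0.5627, 0.2813, 0.1049]
eef_rot: [-1.571, 0.0, -0.115]
force: [0.5, -0.5, 0.1]
grip_width: 0.0003
```

>>> apply_moves([
  {"dp": [0, 0, 0.004], "roll": 0, "grip": 1},
  {"dp": [0, 0, 0.003], "roll": 0, "grip": 1},
])

```text
time_s: 4.82
ee_pos: [0.5636, 0.2883, 0.105]
eef_rot: [-1.571, -0.0, -0.115]
force: [-0.4, -0.1, -0.2]
grip_width: 0.0003
```

>>> apply_moves([
  {"dp": [0, 0, 0.003], "roll": 0, "grip": 1},
])

```text
time_s: 4.95
ee_pos: [0.5638, 0.2913, 0.105]
eef_rot: [-1.571, -0.0, -0.115]
force: [-0.5, -0.0, 0.0]
grip_width: 0.0004
```

>>> apply_moves([
  {"dp": [0, 0, 0.002], "roll": 0, "grip": 1},
])

```text
time_s: 5.08
ee_pos: [0.5641, 0.2933, 0.1049]
eef_rot: [-1.571, -0.0, -0.115]
force: [-0.8, 0.0, -0.5]
grip_width: 0.0005
```

```bash
python3 - <<'E'
from h import *
import cv2
f=lambda c,k:cv2.convertScaleAbs(cv2.resize(c,None,fx=k,fy=k,interpolation=cv2.INTER_CUBIC),alpha=1.3)
w=imaging.camera("wrist");cv2.imwrite("pics/w2full.png",w);s=imaging.camera("scene");cv2.imwrite("pics/s2full.png",s)
cv2.imwrite("pics/w2.png",np.vstack([f(w[70:260,200:440],2.5)[:, :600],f(s[140:215,400:520],5)])[:600*2][:, :600] if 0 else cv2.resize(np.vstack([f(w[80:260,200:440],2),f(s[140:230,380:540],3)]),None,fx=1.2,fy=1.2))
E
```

```text
(no output)
```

View pics/w2.png

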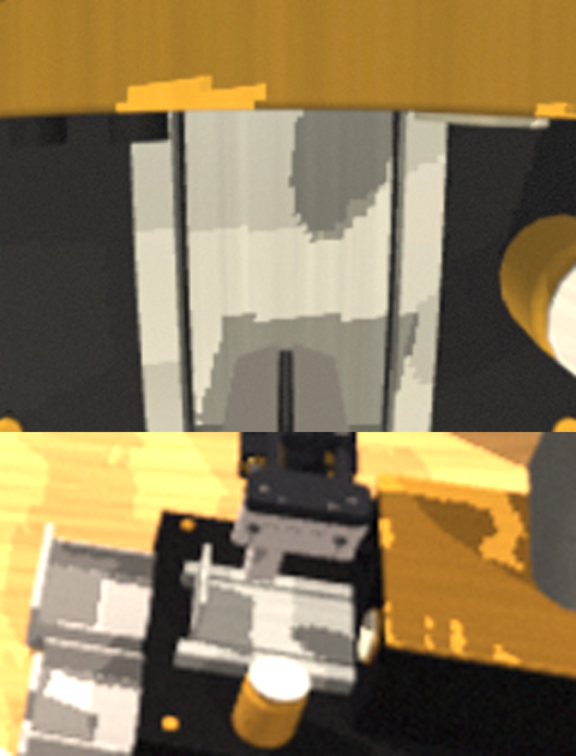

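```bash
python3 - <<'E'
from h import *
import pickle
from station import ctrl
def proj(n,P,i):
    T=np.linalg.inv(i["world_from_camera"]);p=T[:3,:3]@P+T[:3,3];K=i["K"]
    if n=="wrist":
        r=np.hypot(p[0],p[1]);th=np.arctan2(r,p[2]);return K[0,0]*th*p[:2]/r+K[:2,2]
    return (K@(p/p[2]))[:2]
o=ctrl.get_obs();print(o["ee_pos"],o["force"],o["qpos"])
i=pickle.load(open("w1.pkl","rb"))
print("w1 tip",proj("wrist",np.array([.5545,.2155,.179]),i))
print("scene tip",proj("scene",np.array([.5641,.2933,.094]),imaging.camera_info("scene")))
for P in [(.5343,.2595,.118),(.5912,.2531,.118)]: 
  P=np.array(P);print("tab",proj("scene",P,imaging.camera_info("scene")),proj("wrist",P,imaging.camera_info("wrist")))
E
python3 -c "
import cv2
w=cv2.imread('pics/w2full.png');s=cv2.imread('pics/s2full.png')[145:225,390:510]
cv2.imwrite('pics/c2.png',cv2.vconcat([cv2.resize(w[150:350,160:480],(640,400))[60:260],cv2.resize(s,(640,400))]))"
```

```text
[0.564  0.2933 0.1049] [-0.0408 -1.1969  0.0879] [0.4219 0.5651 1.3495 0.     1.2269 0.5368]
w1 tip [317.7077 222.5385]
scene tip [447.8719 186.9565]
tab [435.0874 170.7298] [280.0248 285.1042]
tab [433.973  186.5945] [363.8604 284.7104]
```

View pics/c2.png

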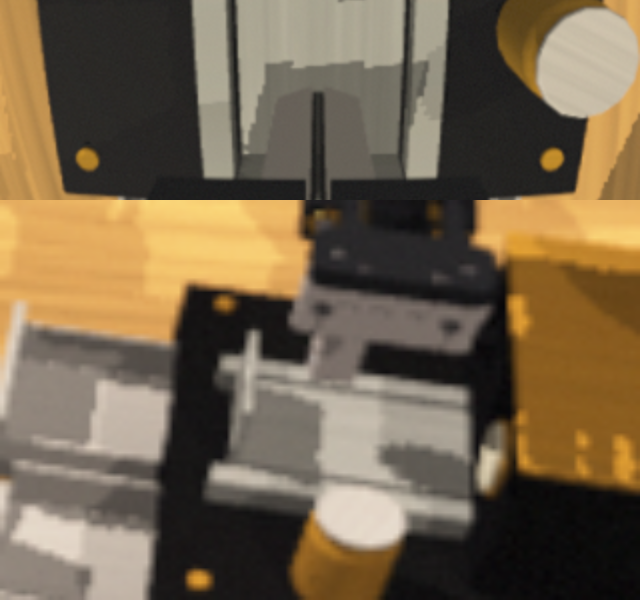

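```bash
python3 - <<'E'
from h import *
a=ray("wrist",(319,226));b=ray("scene",(453.5,178.5))
p=tri(a,b);print(p,[np.linalg.norm(np.cross(p-o,d)) for o,d in (a,b)])
E
```

```text
[0.5653 0.301  0.1242] [np.float64(0.0012418527826073133), np.float64(0.0012418527826072196)]
```

>>> apply_moves([
  {"dp": [0, -0.02, 0], "roll": 0, "grip": 1},
  {"dp": [0, 0, -0.04], "roll": 0, "grip": 1},
  {"dp": [0, 0, -0.045], "roll": 0, "grip": 1},
  {"dp": [0, 0.025, 0], "roll": 0, "grip": 1},
  {"dp": [0, 0.024, 0], "roll": 0, "grip": 1},
  {"dp": [0, 0, 0], "roll": 0, "grip": 1},
])

```text
time_s: 5.92
ee_pos: [0.5535, 0.2083, 0.0746]
eef_rot: [-1.572, 0.003, -0.115]
force: [-0.4, -0.5, 0.7]
grip_width: 0.0006
```

```bash
python3 - <<'E'
from h import *
import cv2
s=imaging.camera("scene")[145:225,390:510];cv2.imwrite("pics/s3.png",cv2.resize(s,(640,427),interpolation=cv2.INTER_CUBIC))
E
```

```text
(no output)
```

View pics/s3.png

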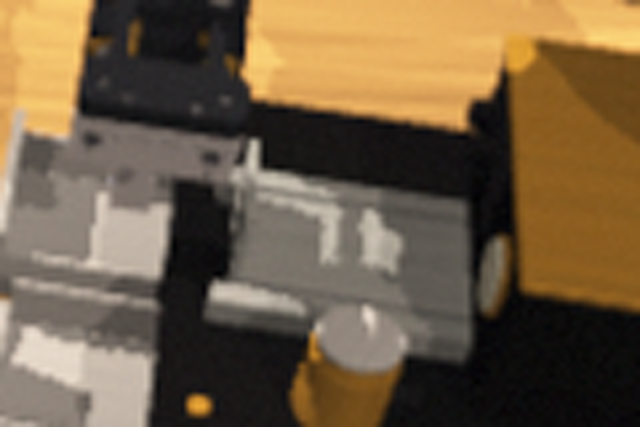

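>>> apply_moves([
  {"dp": [0, 0, 0.02], "roll": 0, "grip": 1},
  {"dp": [0, 0, 0.015], "roll": 0, "grip": 1},
  {"dp": [0, 0, 0.01], "roll": 0, "grip": 1},
  {"dp": [0, 0, 0.01], "roll": 0, "grip": 1},
])

```text
time_s: 6.48
ee_pos: [0.5607, 0.2641, 0.0761]
eef_rot: [-1.571, -0.0, -0.115]
force: [0.3, -1.7, 1.9]
grip_width: 0.0005
```

>>> apply_moves([
  {"dp": [0, 0, 0.008], "roll": 0, "grip": 1},
  {"dp": [0, 0, 0.006], "roll": 0, "grip": 1},
  {"dp": [0, 0, 0.005], "roll": 0, "grip": 1},
])

```text
time_s: 6.85
ee_pos: [0.5628, 0.2824, 0.0759]
eef_rot: [-1.571, 0.0, -0.115]
force: [-0.0, -2.1, 2.3]
grip_width: 0.0006
```

>>> apply_moves([
  {"dp": [0, 0, 0.004], "roll": 0, "grip": 1},
  {"dp": [0, 0, 0.003], "roll": 0, "grip": 1},
])

```text
time_s: 7.1
ee_pos: [0.5636, 0.2893, 0.0759]
eef_rot: [-1.571, 0.0, -0.115]
force: [0.5, -3.3, 1.4]
grip_width: 0.0008
```

Now the expected 2 N friction shows. Continue to the stop.

>>> apply_moves([
  {"dp": [0, 0, 0.002], "roll": 0, "grip": 1},
  {"dp": [0, 0, 0.001], "roll": 0, "grip": 1},
])

```text
time_s: 7.35
ee_pos: [0.5639, 0.2912, 0.0759]
eef_rot: [-1.573, 0.001, -0.115]
force: [-3.8, -11.8, 4.9]
grip_width: 0.0002
```

>>> apply_moves([
  {"dp": [0, 0, 0.001], "roll": 0, "grip": 1},
  {"dp": [0, 0, 0.001], "roll": 0, "grip": 1},
])

```text
time_s: 7.6
ee_pos: [0.5638, 0.2913, 0.0759]
eef_rot: [-1.576, 0.002, -0.116]
force: [-7.5, -25.3, 9.7]
grip_width: 0.0001
```

>>> apply_moves([
  {"dp": [0, 0, 0.001], "roll": 0, "grip": 1},
  {"dp": [0, 0, 0.001], "roll": 0, "grip": 1},
])

```text
time_s: 7.85
ee_pos: [0.5638, 0.2914, 0.0759]
eef_rot: [-1.579, 0.003, -0.116]
force: [-12.6, -37.9, 14.6]
grip_width: 0.0008
```

>>> apply_moves([
  {"dp": [0, 0, -0.01], "roll": 0, "grip": 1},
  {"dp": [0, 0, -0.024], "roll": 0, "grip": 1},
  {"dp": [0, -0.04, 0], "roll": 0, "grip": 1},
  {"dp": [0, -0.03, 0], "roll": 0, "grip": 1},
  {"dp": [-0.027, 0, -0.041], "roll": 0, "grip": 1},
  {"dp": [-0.027, 0, -0.041], "roll": 0, "grip": 1},
  {"dp": [0, 0, 0], "roll": 0, "grip": 1},
])

```text
time_s: 8.72
ee_pos: [0.4962, 0.1857, 0.1462]
eef_rot: [-1.571, 0.0, -0.116]
force: [-0.2, 0.4, 0.2]
grip_width: 0.0002
```

```bash
python3 - <<'E'
from h import *
import cv2
print(imaging.camera_info("wrist")["world_from_camera"])
w=imaging.camera("wrist");cv2.imwrite("pics/w4.png",w)
s=imaging.camera("scene")[140:230,380:520]
cv2.imwrite("pics/c4.png",np.vstack([cv2.resize(w[60:300,160:480],(480,360))[:, :],cv2.resize(s,(480,309))])[:600])
E
```

```text
[[ 0.9932 -0.1123 -0.0297  0.5054]
 [-0.1161 -0.9591 -0.258   0.2604]
 [ 0.0005  0.2597 -0.9657  0.3407]
 [ 0.      0.      0.      1.    ]]
```

View pics/c4.png

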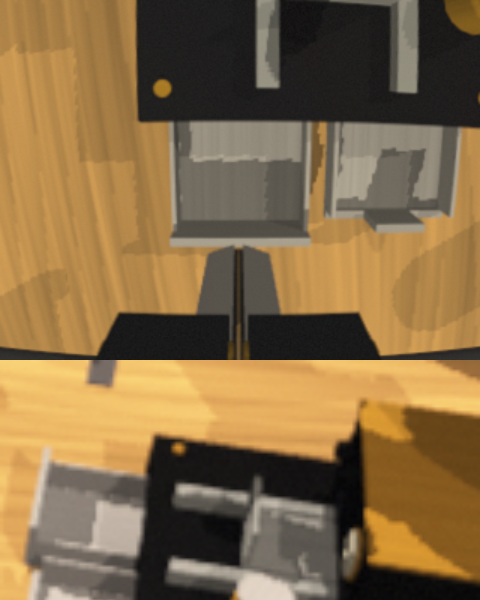

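>>> apply_moves([
  {"dp": [0, 0.03, 0], "roll": 0, "grip": 1},
  {"dp": [0, 0.03, 0], "roll": 0, "grip": 1},
  {"dp": [0, 0.03, 0], "roll": 0, "grip": 1},
  {"dp": [0, 0.02, 0], "roll": 0, "grip": 1},
  {"dp": [0, 0, 0], "roll": 0, "grip": 1},
])

```text
time_s: 9.45
ee_pos: [0.4972, 0.1876, 0.0346]
eef_rot: [-1.572, 0.002, -0.114]
force: [-1.0, 0.0, 0.3]
grip_width: 0.0004
```

>>> apply_moves([
  {"dp": [0, 0.01, 0], "roll": 0, "grip": 1},
  {"dp": [0, 0.01, 0], "roll": 0, "grip": 1},
  {"dp": [0, 0.008, 0], "roll": 0, "grip": 1},
  {"dp": [0, 0, 0], "roll": 0, "grip": 1},
])

```text
time_s: 9.95
ee_pos: [0.4972, 0.187, 0.0074]
eef_rot: [-1.571, 0.001, -0.115]
force: [0.1, 0.8, -0.5]
grip_width: 0.0004
```

>>> apply_moves([
  {"dp": [0, 0, -0.01], "roll": 0, "grip": 1},
  {"dp": [0, 0, -0.01], "roll": 0, "grip": 1},
  {"dp": [0, 0, -0.01], "roll": 0, "grip": 1},
  {"dp": [0, 0, -0.01], "roll": 0, "grip": 1},
])

```text
time_s: 10.45
ee_pos: [0.4929, 0.1467, 0.0082]
eef_rot: [-1.57, -0.0, -0.115]
force: [-0.1, 3.3, 1.9]
grip_width: 0.0003
```

>>> apply_moves([
  {"dp": [0, 0, -0.012], "roll": 0, "grip": 1},
  {"dp": [0, 0, -0.012], "roll": 0, "grip": 1},
  {"dp": [0, 0, -0.012], "roll": 0, "grip": 1},
  {"dp": [0, 0, -0.012], "roll": 0, "grip": 1},
  {"dp": [0, 0, -0.01], "roll": 0, "grip": 1},
  {"dp": [0, 0, -0.005], "roll": 0, "grip": 1},
])

```text
time_s: 11.2
ee_pos: [0.4856, 0.0841, 0.0079]
eef_rot: [-1.571, -0.0, -0.115]
force: [1.3, 2.6, 1.4]
grip_width: 0.0007
```

>>> apply_moves([
  {"dp": [0, 0, -0.003], "roll": 0, "grip": 1},
  {"dp": [0, 0, -0.002], "roll": 0, "grip": 1},
  {"dp": [0, 0, -0.002], "roll": 0, "grip": 1},
])

```text
time_s: 11.58
ee_pos: [0.4848, 0.0778, 0.0079]
eef_rot: [-1.571, -0.0, -0.115]
force: [2.1, 1.9, -0.3]
grip_width: 0.0008
```

>>> apply_moves([
  {"dp": [0, 0, -0.002], "roll": 0, "grip": 1},
  {"dp": [0, 0, -0.001], "roll": 0, "grip": 1},
])

```text
time_s: 11.82
ee_pos: [0.4849, 0.0776, 0.008]
eef_rot: [-1.566, -0.001, -0.115]
force: [6.1, 34.8, -4.4]
grip_width: 0.0002
```

>>> apply_moves([
  {"dp": [0, 0, 0.008], "roll": 0, "grip": 1},
  {"dp": [0, 0, 0.012], "roll": 0, "grip": 1},
  {"dp": [0, 0, 0], "roll": 0, "grip": 1},
  {"dp": [0, -0.04, 0], "roll": 0, "grip": 1},
  {"dp": [0, -0.05, 0], "roll": 0, "grip": 1},
  {"dp": [0, -0.05, 0], "roll": 0, "grip": 1},
  {"dp": [-0.05, -0.03, 0], "roll": 0, "grip": 1},
  {"dp": [-0.05, 0, 0], "roll": 0, "grip": 1},
  {"dp": [0, 0, 0], "roll": 0, "grip": 1},
])

```text
time_s: 12.95
ee_pos: [0.3856, 0.1062, 0.1784]
eef_rot: [-1.571, -0.001, -0.114]
force: [1.0, -0.7, -1.0]
grip_width: 0.0005
```

```bash
python3 - <<'E'
from h import *
import cv2
s=imaging.camera("scene");t=imaging.camera("top");cv2.imwrite("pics/top5.png",t);cv2.imwrite("pics/scene5.png",s)
cv2.imwrite("pics/c5.png",np.vstack([cv2.resize(s[140:280,200:520],(640,280)),cv2.resize(t[130:290,140:460],(640,320))]))
E
```

```text
(no output)
```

View pics/c5.png

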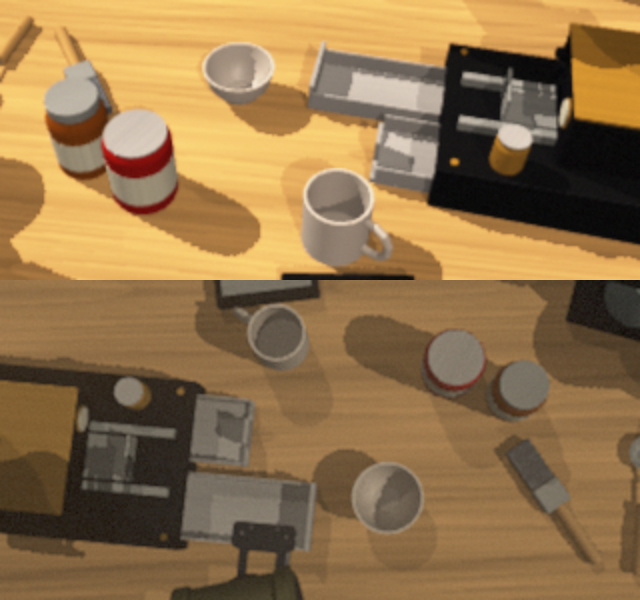

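```bash
python3 -c "
from station import ctrl
o=ctrl.get_obs();print(o['force'],o['joint_vel']);print(ctrl.hand_in())"
```

```text
[ 0.30464365  0.49692311 -0.53424904] [-0.00751542  0.0331815  -0.02190542  0.00224328  0.00060247 -0.00121562]
the job is handed in; nothing more can be done
None
```

The gate is shut and the chaff tray is fully drawn out. I handed the job in at about 13 s; no verdict was reported.

- **Gate:** I pushed it by its tab with closed fingers until it met its stop. The force stayed around 2–3 N while it slid, then rose to 38 N with no further travel. It slid about 42 mm.
- **Chaff tray:** I hooked it from behind the lip with the closed fingertips and drew it out until the force rose to 35 N at the stop. It moved about 89 mm; by my measurements it was already about 20 mm out at the start. There was no pinch. I did not measure lift directly; vertical force stayed below about 5 N.
- **First push missed:** the closed fingertips sit about 30 mm higher than the text says, so that pass went over the tab without touching it. I measured the tips in two views and repeated the push lower.
- **Last check:** in the final pictures the gate is shut, the chaff tray is fully out, and the sample tray, tin, mug, bowl, jar, canister and brush look unmoved by eye. The spoon is only partly in view. The robot was clear of everything, with forces near zero.

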